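Run the sample carriage home on the twin-knob loading stage

ROBOT

A 6-joint arm with a two-finger parallel gripper is mounted at the origin on the work surface. World frame = base frame: x ahead of the robot, y to its left, z up, the work surface at z = 0. Lengths are in m, angles in rad, forces in N, time in s.
With the tool pointing down it reaches from about 0.3 to 0.875 m from the base axis. Payload 6.4 kg.
Tool frame: the origin (TCP) lies on the centre line of the jaws, within the pads' length; the fingertips stand 25 mm ahead of it and the grasp point (between the pads) lies 6 mm ahead of it (ctrl.tips_ahead is the z of the fingertips in the tool frame, in m); z points along the fingers, x is the direction in which the jaws open and shut, and the axes are right-handed (so a half turn about z gives the same grasp; the last joint's range is limited). The gripper opens to 85 mm and grips with 20 to 120 N. Pads are 22 mm wide; open, the fingers measure 114 mm over their backs; the gripper's body (76 mm by 85 mm) begins 54 mm behind the grasp point. The pads swing forward as they close: fully open they stand 13 mm farther back than shut.
Start: joints at [0.896, 0.181, 1.607, -0, 1.354, -0.206], TCP at [0.26, 0.513, 0.256] pointing down, gripper open.
Joint ranges: [-2.99, 2.99], [-0.89, 2.07], [0.3, 2.58], [-1.14, 4.28], [0, 2.63], [-3.12, 3.12]. Speed limits (rad/s): [2.57, 2.57, 3.01, 3.14, 3.14, 3.14].

INTERFACE

Orientations are given as a unit quaternion [w, x, y, z].
In Python, from bench import ctrl gives the robot as it stands.
- The arm moves only by the shell command python3 -m pendant 'ROWS'. ROWS is JSON, a list that holds one entry, the list of rows, each a list of 7 numbers: the shift along the tool's x, y, z in m, then the turn, a rotation vector about the tool's x, y, z in rad, then the closure, from -1 (fully open) to 1 (shut). A call has 1 to 10 rows; each row shifts and turns the commanded pose from where the row before left it, along the tool's axes as they then stand; what a row does not reach is not made up. A row lasts 1/10 s, in which the tool goes at most 50 mm and 8.59 degrees, less where a joint would pass 70% of its speed; a pose out of reach is approached as far as the arm can. A call with a gripper value outside its range is refused whole. The fingers move at their own pace and stop on an object; the grip force is fixed at half the most. Time passes only in rows, so rows that do not move let the fingers close. It gives the time, the measured TCP pose, the force and the opening at its end, in the units of the state.
- ctrl.get_obs(): the state, without advancing time (a new reading comes with each control period).
- ctrl.camera(name): name is "scene" or "top" or "wrist"; returns (picture, depth): 420x560x3 uint8, red, green, blue; 420x560 float32, m along the optical axis (not along the pixel's ray), 0 where there is no reading.
- ctrl.calibration(name): a dict with "fov_y" (degrees; the focal length in pixels is half the picture's height over the tangent of half this angle, whatever the lens; pixels are square), "cx", "cy" (the principal point, pixels), "camera_from_world" (4x4, takes a point from world to camera coordinates). Camera axes: x right, y down, z forward; pixel columns grow to the right and rows downward; lengths in m; the calibration is good to about 2 mm. The wrist camera is an equidistant fisheye: a pixel r from the principal point sees the ray r / f radians off the axis. A picture is of the moment at which its call begins: read the wrist's pose just before it. calibration takes no time and is no camera call; for the wrist camera it gives the pose at the moment of the call.
- ctrl.hand_in(): hands the job in, once; it reports no verdict.
The state is a dict: "time_s": time; "q": joint angles; "dq": joint speeds; "joint_efforts": joint torques, N m; "eef_pos": TCP position; "eef_rot": TCP orientation; "wrist_force": force on the tool from outside, world axes, zero at the start; "torque": the same for the moment, N m; "opening": opening from 0.0 (shut) to 1.0 (fully open).
Only numpy, scipy, OpenCV 4.12 (cv2) and the standard library are available. Lean on these libraries where they do the work, as an engineer would, in place of code of your own. Each camera call takes 0.05 s, during which the arm holds its last target.

TASK

On the loading stage, bring the sample carriage fully home against the dock and square to it, by turning its two bar-grip knobs clockwise. Work them alternately in small steps (about a quarter turn at a time) so that the carriage is never more than 10 degrees askew; do not push the carriage itself. Let go of the knobs when it is home.

Things in the scene. Friction and masses are not known exactly. Their poses are not given: they have to be found in the camera images.
- knob_left_grip (a point): Left (robot's view) black knob: upright bar grip 42 mm long, 14 thick, 32 tall on a disc 44 mm across, on a grey 50 mm housing. Point on the vertical axis, 7 mm below the bar's top, 23 mm above the disc's top, 89 mm above the desk. x along the bar, z up; turns with it. Clockwise from above moves the carriage's left end to the dock, 14 mm per rad. Stiff (0.1 N m), stays where left.
- knob_right_grip (a point): Right knob, same as the left, 170 mm from it; clockwise moves the carriage's right end to the dock, 14 mm per rad. From the start each knob needs 2.7 rad (plan two grasps each), and stops when its end is home.
- carriage: Sample carriage: cream plate 60 x 220 x 12 mm with five steel pans, lying across the stage beyond the knobs. Origin at the plate's centre; x towards the dock, y along its length to the left, z up. Driven at two points 85 mm left and right of the centre along y: the centre moves by the mean of the two ends, and it turns askew by their difference.
- home (a point): Fixed point of the stage where the carriage's centre lies when fully home, with the axes it has when square: x from the knobs to the dock (dark steel block across the far end), y left, z up. The knob axes lie 145 mm back from it along -x and 85 mm to each side. The aluminium base plate (270 x 280 x 12 mm) is bolted down.

How it is judged:
By the outcome, as a careful person would: the job done as asked, in the order asked, and still so for the second after the job is handed in, with the robot touching nothing.
It also fails if it takes over 59 s, if anything falls off the work surface, if the arm or the gripper's body presses on something with over 40 N, if the wrist force passes 120 N, or if a joint passes its speed limit or range.

## Working session

There is one attempt and no reset: what is moved stays moved. The work goes in short steps, Python scripts to look and compute and a shell command to move; the robot and the scene stay as the last step left them, time stands still between calls to the robot, and variables do not carry over. Pictures are saved under pics/ and viewed, and the job is handed in when it is done.

```bash
ls; mkdir -p pics
cat > h.py <<'E'
import numpy as np,cv2
from bench import ctrl
from scipy.spatial.transform import Rotation as R
def snap(n,f):
    c=ctrl.calibration(n); p,d=ctrl.camera(n)
    cv2.imwrite('pics/'+f+'.png',p[:,:,::-1]); np.savez('pics/'+f+'.npz',p=p,d=d,T=c['camera_from_world'],fov=c['fov_y'],cx=c['cx'],cy=c['cy'])
    return p,d,c
def onplane(c,u,v,z):
    T=np.array(c['camera_from_world']);f=210/np.tan(np.radians(c['fov_y'])/2)
    r=np.array([(u-c['cx'])/f,(v-c['cy'])/f,1.]); Rm=T[:3,:3]; o=-Rm.T@T[:3,3]; w=Rm.T@r
    return o+w*(z-o[2])/w[2]
def proj(c,P):
    T=np.array(c['camera_from_world']);f=210/np.tan(np.radians(c['fov_y'])/2)
    q=T[:3,:3]@np.array(P)+T[:3,3]; return q[0]/q[2]*f+c['cx'],q[1]/q[2]*f+c['cy']
E
python3 - <<'E'
from h import *
for n in ('top','scene'):
    p,d,c=snap(n,n+'0'); print(c)
print(ctrl.get_obs())
E
```

```text
pics
{'fov_y': 57.023188580045414, 'cx': 282.00482701802787, 'cy': 211.54243314712662, 'camera_from_world': array([[ 1.13219022e-01, -9.93570054e-01,  1.61753687e-05,
        -1.18329233e-02],
       [-9.69880927e-01, -1.10523139e-01, -2.17061337e-01,
         6.18847093e-01],
       [ 2.15667432e-01,  2.45597841e-02, -9.76157967e-01,
         6.06271408e-01],
       [ 0.00000000e+00,  0.00000000e+00,  0.00000000e+00,
         1.00000000e+00]])}
{'fov_y': 45.66635101274661, 'cx': 273.9752110987699, 'cy': 199.6666976839678, 'camera_from_world': array([[-0.59079569,  0.80672502,  0.01245777,  0.32986834],
       [ 0.46029511,  0.34969265, -0.81599232, -0.22945889],
       [-0.66263781, -0.47635049, -0.57792849,  1.21610973],
       [ 0.        ,  0.        ,  0.        ,  1.        ]])}
{'time_s': 0.1, 'q': array([ 8.95707367e-01,  1.81477864e-01,  1.60789045e+00, -2.28868122e-05,
        1.35379992e+00, -2.06336943e-01]), 'dq': array([ 0.00161619, -0.00201716, -0.0012259 , -0.00078533, -0.00021299,
       -0.00044455]), 'joint_efforts': array([-1.22605443e-04, -4.45873725e+01, -3.52234054e+01, -2.98107434e-04,
        4.22323239e-03, -4.50764230e-05]), 'eef_pos': array([0.25949093, 0.51261186, 0.25547645]), 'eef_rot': array([ 2.76710850e-04,  8.51988251e-01,  5.23560312e-01, -7.37679273e-04]), 'wrist_force': array([ 0.03155388,  0.38725051, -1.19140403]), 'torque': array([ 0.02319077, -0.04808726,  0.01358858]), 'opening': 1.0036024974488948}
```

View pics/top0.png

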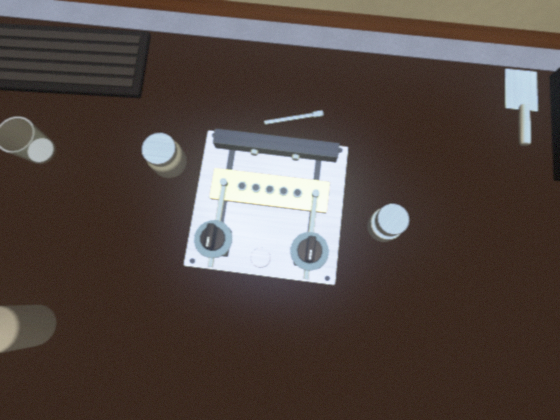

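View pics/scene0.png

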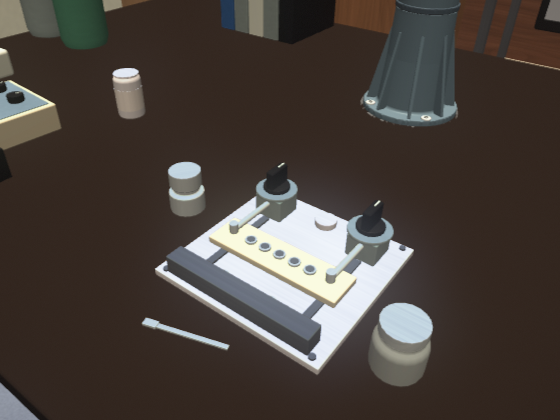

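The top view shows the left knob at about (213,238), the right at (310,250), the cream carriage around (270,190) and the dock at (277,146). Next I'll measure them.

Run:
```python
from h import *
D=np.load('pics/top0.npz');p=D['p'];d=D['d'];c=dict(fov_y=float(D['fov']),cx=float(D['cx']),cy=float(D['cy']),camera_from_world=D['T'])
f=210/np.tan(np.radians(c['fov_y'])/2);T=c['camera_from_world']
v,u=np.mgrid[:420,:560]; X=np.stack([(u-c['cx'])/f*d,(v-c['cy'])/f*d,d],-1)
W=(X-T[:3,3])@T[:3,:3]
np.save('pics/W.npy',W)
for nm,(a,b) in dict(L=(213,238),R=(310,250)).items():
    s=np.s_[b-25:b+25,a-25:a+25]; w=W[s].reshape(-1,3)
    for lo,hi in((.052,.062),(.088,.1),(.075,.1)):
        k=w[(w[:,2]>lo)&(w[:,2]<hi)]
        if len(k)<5: print(nm,lo,len(k));continue
        xy=k[:,:2].astype(np.float32); r=cv2.minAreaRect(xy*1000); print(nm,lo,len(k),k.mean(0).round(4),r)
hsv=cv2.cvtColor(p,cv2.COLOR_RGB2HSV)
m=((hsv[...,0]>20)&(hsv[...,0]<35)&(hsv[...,1]>35)&(hsv[...,2]>150)).astype(np.uint8)
m[:150]=0;m[230:]=0
w=W[m>0];print(m.sum(),w.mean(0))
for z in np.unique(w[:,2].round(3)): pass
print(np.median(w[:,2]))
P=np.array([onplane(c,uu,vv,np.median(w[:,2]))[:2] for vv,uu in zip(*np.nonzero(m))],np.float32)
print(cv2.minAreaRect(P*1000))
# base plate bright
g=(p.min(2)>120).astype(np.uint8); n,l,st,ce=cv2.connectedComponentsWithStats(g); 
for i in range(1,n):
    if st[i,4]>300: print(st[i],ce[i])
big=cv2.resize(p[120:290,170:370],None,fx=4,fy=4,interpolation=cv2.INTER_CUBIC)[...,::-1]
cv2.imwrite('pics/topz.png',cv2.resize(big,(700,595)))
```

```text
L 0.052 639 [0.5552 0.1706 0.0562] ((557.8646240234375, 172.6508026123047), (66.3446044921875, 66.20533752441406), 54.18452072143555)
L 0.088 218 [0.5576 0.1723 0.0936] ((557.7066040039062, 173.03736877441406), (14.483744621276855, 41.40127944946289), 89.0406494140625)
L 0.075 258 [0.557  0.1715 0.0917] ((557.5638427734375, 172.7178192138672), (14.632190704345703, 41.777610778808594), 87.73114776611328)
R 0.052 663 [0.5533 0.0034 0.0565] ((555.1194458007812, 2.4278831481933594), (66.28739166259766, 66.07376098632812), 6.120365142822266)
R 0.088 213 [0.555  0.0034 0.094 ] ((555.3875122070312, 3.2684824466705322), (13.830018997192383, 41.24390411376953), 89.3427505493164)
R 0.075 226 [0.5544 0.0036 0.0933] ((555.3131713867188, 3.2878007888793945), (13.890974998474121, 41.41729736328125), 89.1838150024414)
74 [0.65320863 0.16523768 0.03744205]
0.03177086008574375
((654.448974609375, 151.51722717285156), (316.5038146972656, 62.201194763183594), 71.21468353271484)
[    0     0   560    71 11485] [284.07845015  32.98772312]
[ 505   69   33   75 1607] [521.7311761  96.9695084]
[  0 117  54  45 659] [ 34.95599393 145.6585736 ]
[  184   130   164   155 17262] [267.75373653 212.93592863]
[142 133  34  32 842] [158.20071259 148.18052257]
[371 204  38  36 971] [390.20803296 220.80226571]
[  0 308  17  43 549] [  6.57559199 328.11657559]
```

View pics/topz.png

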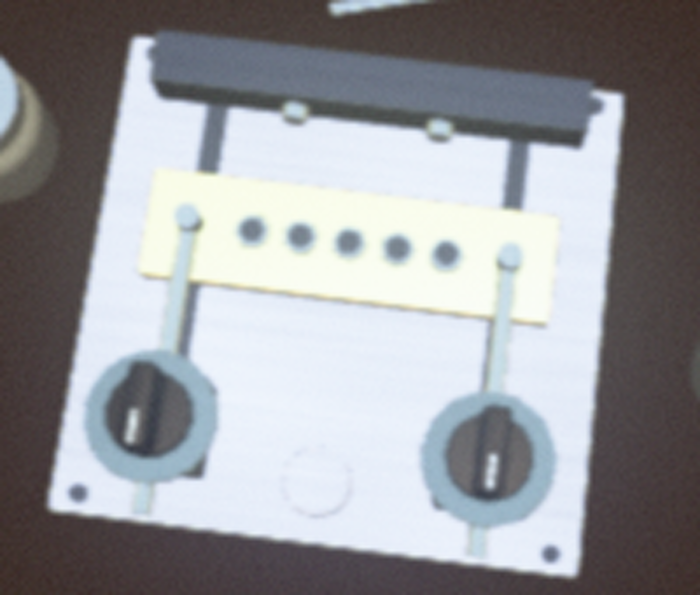

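```bash
cat > plan.py <<'E'
# python3 plan.py x y z yaw n : rows (tool axes) for straight line + turn from the present pose
import sys
from h import *
o=ctrl.get_obs(); x,y,z,yaw,n=map(float,sys.argv[1:6]); n=int(n)
M=R.from_quat(np.r_[o['eef_rot'][1:],o['eef_rot'][0]]).as_matrix()
psi=np.arctan2(M[1,0],M[0,0]); d=np.array([x,y,z])-o['eef_pos']; dy=(yaw-psi+np.pi)%(2*np.pi)-np.pi
print('t',round(o['time_s'],2),'pos',o['eef_pos'].round(4),'yaw',round(psi,3),'tilt',M[:2,2].round(4),'q5',o['q'][5].round(3),'open',round(o['opening'],3),'F',o['wrist_force'].round(1),'T',o['torque'].round(2))
for i in range(n):
    a=psi+dy*i/n; ex=np.array([np.cos(a),np.sin(a),0]);ey=np.array([np.sin(a),-np.cos(a),0])
    s=d/n; print([round(float(s@ex),4),round(float(s@ey),4),round(float(-s[2]),4),0,0,round(float(-dy/n),3)])
E
python3 -c "
from h import *; print(ctrl.tips_ahead)"
python3 plan.py 0.5577 0.1729 0.18 1.556 10
```

```text
0.025
t 0.1 pos [0.2595 0.5126 0.2555] yaw 1.102 tilt [-0.001  -0.0012] q5 -0.206 open 1.004 F [ 0.   0.4 -1.2] T [ 0.02 -0.05  0.01]
[-0.0168, 0.042, 0.0075, 0, 0, -0.045]
[-0.0187, 0.0411, 0.0075, 0, 0, -0.045]
[-0.0206, 0.0403, 0.0075, 0, 0, -0.045]
[-0.0224, 0.0393, 0.0075, 0, 0, -0.045]
[-0.0241, 0.0382, 0.0075, 0, 0, -0.045]
[-0.0258, 0.0371, 0.0075, 0, 0, -0.045]
[-0.0275, 0.0359, 0.0075, 0, 0, -0.045]
[-0.0291, 0.0346, 0.0075, 0, 0, -0.045]
[-0.0306, 0.0332, 0.0075, 0, 0, -0.045]
[-0.0321, 0.0318, 0.0075, 0, 0, -0.045]
```

```bash
python3 -m pendant '[[[-0.017,0.042,0.0075,0,0,-0.045,0],[-0.019,0.041,0.0075,0,0,-0.045,0],[-0.021,0.040,0.0075,0,0,-0.045,0],[-0.022,0.039,0.0075,0,0,-0.045,0],[-0.024,0.038,0.0075,0,0,-0.045,0],[-0.026,0.037,0.0075,0,0,-0.045,0],[-0.0275,0.036,0.0075,0,0,-0.045,0],[-0.029,0.0345,0.0075,0,0,-0.045,0],[-0.031,0.033,0.0075,0,0,-0.045,0],[-0.032,0.032,0.0075,0,0,-0.045,0]]]'; python3 -m pendant '[[[0,0,0,0,0,0,0]]]'; python3 plan.py 0.5577 0.1729 0.150 1.556 2
python3 - <<'E'
from h import *
snap('wrist','w1')
E
```

```text
time_s: 1.1
eef_pos: [0.5569, 0.1708, 0.1806]
eef_rot: [-0.0, 0.713, 0.701, -0.0]
wrist_force: [0.4, 1.9, -0.2]
opening: 0.502
time_s: 1.2
eef_pos: [0.5587, 0.1679, 0.1799]
eef_rot: [0.0, 0.715, 0.699, -0.001]
wrist_force: [-1.2, 0.6, 0.2]
opening: 0.499
t 1.2 pos [0.5587 0.1679 0.1799] yaw 1.548 tilt [-0.0006 -0.0015] q5 -1.458 open 0.499 F [-1.2  0.6  0.2] T [ 0.04 -0.02  0.02]
[0.0025, -0.0005, 0.0149, 0, 0, -0.004]
[0.0025, -0.0005, 0.0149, 0, 0, -0.004]
```

View pics/w1.png

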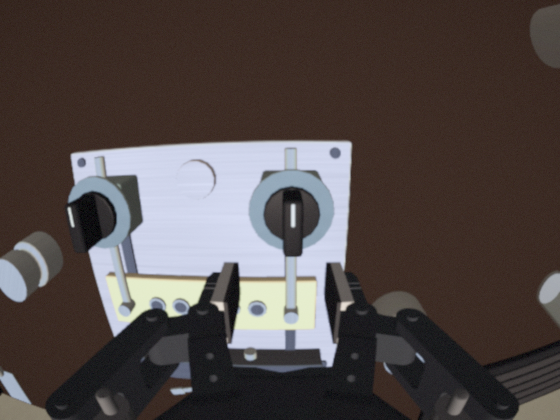

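The bar (column 292) sits between the pads, slightly right of their centre at column 283. That matches the 5 mm +y correction. Descending.

```bash
python3 -m pendant '[[[0.0025,-0.0005,0.015,0,0,-0.004,0],[0.0025,-0.0005,0.015,0,0,-0.004,0],[0,0,0,0,0,0,0]]]';python3 plan.py 0.5577 0.1729 0.097 1.556 4
```

```text
time_s: 1.55
eef_pos: [0.5522, 0.1788, 0.1478]
eef_rot: [-0.002, 0.71, 0.704, -0.002]
wrist_force: [-0.1, 0.6, -0.9]
opening: 0.499
t 1.55 pos [0.5522 0.1788 0.1478] yaw 1.562 tilt [-0.006  -0.0004] q5 -1.454 open 0.499 F [-0.1  0.6 -0.9] T [0.06 0.01 0.02]
[-0.0015, 0.0014, 0.0127, 0, 0, 0.002]
[-0.0015, 0.0014, 0.0127, 0, 0, 0.002]
[-0.0015, 0.0014, 0.0127, 0, 0, 0.002]
[-0.0015, 0.0014, 0.0127, 0, 0, 0.002]
```

```bash
python3 -m pendant '[[[0,0,0,0,0,0,0],[0,0,0,0,0,0,0]]]';python3 plan.py 0.5577 0.1729 0.097 1.556 4
```

```text
time_s: 1.75
eef_pos: [0.5552, 0.1782, 0.1516]
eef_rot: [0.0, 0.71, 0.704, 0.0]
wrist_force: [0.4, 0.2, 0.6]
opening: 0.501
t 1.75 pos [0.5552 0.1782 0.1516] yaw 1.561 tilt [0.0005 0.    ] q5 -1.454 open 0.501 F [0.4 0.2 0.6] T [-0.    0.    0.02]
[-0.0013, 0.0006, 0.0136, 0, 0, 0.001]
[-0.0013, 0.0006, 0.0136, 0, 0, 0.001]
[-0.0013, 0.0006, 0.0136, 0, 0, 0.001]
[-0.0013, 0.0006, 0.0136, 0, 0, 0.001]
```

```bash
python3 -m pendant '[[[-0.0025,0.0012,0.014,0,0,0.002,0],[-0.0025,0.0012,0.014,0,0,0.002,0],[0,0,0.014,0,0,0,0],[0,0,0.011,0,0,0,0],[0,0,0,0,0,0,0],[0,0,0,0,0,0,0]]]';python3 plan.py 0.5577 0.1729 0.096 1.556 1
python3 - <<'E'
from h import *
snap('wrist','w2')
E
```

```text
time_s: 2.35
eef_pos: [0.5574, 0.1724, 0.0977]
eef_rot: [-0.0, 0.712, 0.702, -0.0]
wrist_force: [-0.3, -0.9, 0.4]
opening: 0.5
t 2.35 pos [0.5574 0.1724 0.0977] yaw 1.556 tilt [-0.0011 -0.0001] q5 -1.459 open 0.5 F [-0.3 -0.9  0.4] T [0.   0.04 0.02]
[0.0005, 0.0003, 0.0017, 0, 0, -0.0]
```

View pics/w2.png

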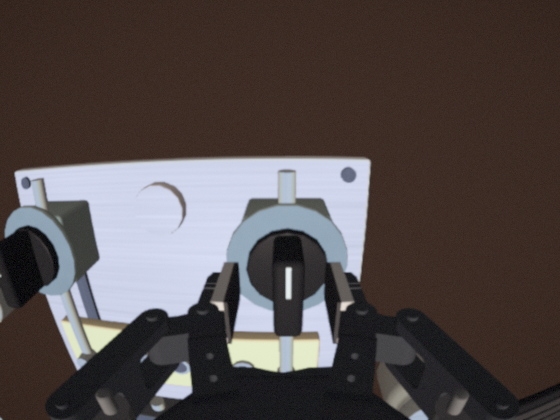

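The bar (columns 275–302) lies between the pads, so I'm closing.

```bash
python3 -m pendant '[[[0,0,0.001,0,0,0,1],[0,0,0,0,0,0,1],[0,0,0,0,0,0,1],[0,0,0,0,0,0,1],[0,0,0,0,0,0,1]]]';python3 plan.py 0.5577 0.1729 0.096 1.556 1
```

```text
time_s: 2.9
eef_pos: [0.5581, 0.1746, 0.0983]
eef_rot: [-0.0, 0.712, 0.702, 0.002]
wrist_force: [-0.3, 8.6, 1.1]
opening: 0.153
t 2.9 pos [0.5581 0.1746 0.0983] yaw 1.556 tilt [0.0021 0.0034] q5 -1.459 open 0.153 F [-0.3  8.6  1.1] T [1.3  0.   0.04]
[-0.0017, -0.0004, 0.0023, 0, 0, 0.0]
```

```bash
python3 -m pendant '[[[0.002,0,0,0,0,0,1],[0,0,0,0,0,0.08,1],[0,0,0,0,0,0.12,1],[0,0,0,0,0,0.12,1],[0,0,0,0,0,0.12,1]]]';python3 plan.py 0.5577 0.1749 0.097 1.556 1
```

```text
time_s: 3.4
eef_pos: [0.5581, 0.1748, 0.0983]
eef_rot: [0.0, 0.85, 0.528, 0.001]
wrist_force: [-1.1, 2.8, 3.1]
opening: 0.149
t 3.4 pos [0.5581 0.1748 0.0983] yaw 1.111 tilt [0.0012 0.0004] q5 -1.011 open 0.149 F [-1.1  2.8  3.1] T [0.2  0.25 0.13]
[-0.0001, -0.0004, 0.0013, 0, 0, -0.445]
```

Turning smoothly with low forces, and the torque of 0.13 N m matches the stiffness given. Carrying on to 1.35 rad.

```bash
python3 -m pendant '[[[0,0,0,0,0,0.13,1],[0,0,0,0,0,0.13,1],[0,0,0,0,0,0.13,1],[0,0,0,0,0,0.13,1],[0,0,0,0,0,0.13,1],[0,0,0,0,0,0.13,1],[0,0,0,0,0,0.13,1],[0,0,0,0,0,0,1],[0,0,0,0,0,0,1]]]';python3 plan.py 0.5577 0.1749 0.097 0.206 1
python3 - <<'E'
from h import *
snap('scene','s3')
E
```

```text
time_s: 4.3
eef_pos: [0.5581, 0.175, 0.0983]
eef_rot: [-0.0, 0.995, 0.105, 0.001]
wrist_force: [-1.4, 3.0, 6.7]
opening: 0.153
t 4.3 pos [0.5581 0.175  0.0983] yaw 0.21 tilt [0.001  0.0009] q5 -0.109 open 0.153 F [-1.4  3.   6.7] T [ 0.48  0.47 -0.1 ]
[-0.0004, 0.0, 0.0013, 0, 0, 0.004]
```

View pics/s3.png

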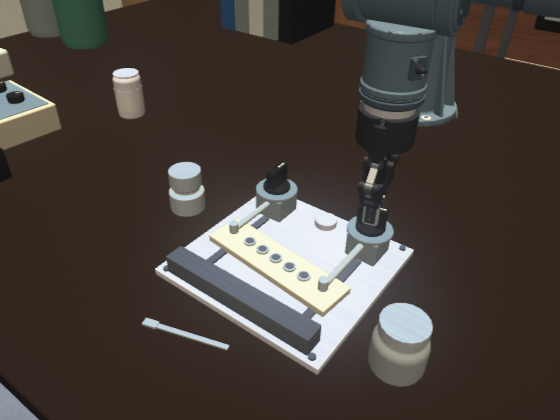

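The left end (image right) has advanced toward the dock. Now releasing, lifting and crossing to the right knob.

```bash
python3 -m pendant '[[[0,0,0,0,0,0,0],[0,0,0,0,0,0,0],[0,0,0,0,0,0,0],[0,0,-0.02,0,0,0,0],[0,0,-0.025,0,0,0,0],[0,0,0,0,0,0,0]]]';python3 plan.py 0.5556 0.005 0.145 1.556 10
```

```text
time_s: 4.95
eef_pos: [0.56, 0.1745, 0.1457]
eef_rot: [0.0, 0.995, 0.103, 0.003]
wrist_force: [0.7, 0.5, 0.5]
opening: 0.502
t 4.95 pos [0.56   0.1745 0.1457] yaw 0.207 tilt [0.0061 0.0004] q5 -0.107 open 0.502 F [0.7 0.5 0.5] T [ 0.03 -0.02 -0.06]
[-0.0039, 0.0165, 0.0001, 0, 0, -0.135]
[-0.0061, 0.0158, 0.0001, 0, 0, -0.135]
[-0.0082, 0.0149, 0.0001, 0, 0, -0.135]
[-0.0101, 0.0136, 0.0001, 0, 0, -0.135]
[-0.0118, 0.0121, 0.0001, 0, 0, -0.135]
[-0.0134, 0.0104, 0.0001, 0, 0, -0.135]
[-0.0146, 0.0085, 0.0001, 0, 0, -0.135]
[-0.0157, 0.0065, 0.0001, 0, 0, -0.135]
[-0.0164, 0.0043, 0.0001, 0, 0, -0.135]
[-0.0168, 0.0021, 0.0001, 0, 0, -0.135]
```

```bash
python3 -m pendant '[[[-0.004,0.0165,0,0,0,-0.135,0],[-0.006,0.016,0,0,0,-0.135,0],[-0.008,0.015,0,0,0,-0.135,0],[-0.010,0.0135,0,0,0,-0.135,0],[-0.012,0.012,0,0,0,-0.135,0],[-0.0135,0.0105,0,0,0,-0.135,0],[-0.0145,0.0085,0,0,0,-0.135,0],[-0.0155,0.0065,0,0,0,-0.135,0],[-0.0165,0.0045,0,0,0,-0.135,0],[-0.017,0.002,0,0,0,-0.135,0]]]'; python3 -m pendant '[[[0,0,0,0,0,0,0],[0,0,0,0,0,0,0],[0,0,0,0,0,0,0]]]';python3 plan.py 0.5556 0.005 0.098 1.556 4
python3 - <<'E'
from h import *
snap('wrist','w4')
E
```

```text
time_s: 5.95
eef_pos: [0.5528, 0.0039, 0.1413]
eef_rot: [-0.0, 0.71, 0.704, -0.0]
wrist_force: [0.6, -0.5, -0.4]
opening: 0.501
time_s: 6.25
eef_pos: [0.5531, 0.0053, 0.1418]
eef_rot: [-0.0, 0.713, 0.701, -0.0]
wrist_force: [0.2, 0.8, 0.2]
opening: 0.496
t 6.25 pos [0.5531 0.0053 0.1418] yaw 1.554 tilt [-0.0007  0.0003] q5 -1.76 open 0.496 F [0.2 0.8 0.2] T [ 0.   -0.05  0.02]
[-0.0001, 0.0006, 0.011, 0, 0, -0.0]
[-0.0001, 0.0006, 0.011, 0, 0, -0.0]
[-0.0001, 0.0006, 0.011, 0, 0, -0.0]
[-0.0001, 0.0006, 0.011, 0, 0, -0.0]
```

View pics/w4.png

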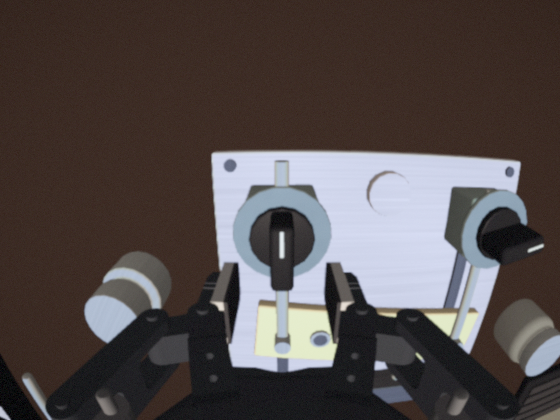

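The bar (column 282) is centred between the pads. The left knob has turned by about 77° as planned. Descending and gripping.

```bash
python3 -m pendant '[[[0,0.001,0.011,0,0,0,0],[0,0.001,0.011,0,0,0,0],[0,0.0005,0.012,0,0,0,0],[0,0,0.010,0,0,0,0],[0,0,0,0,0,0,0],[0,0,0,0,0,0,1],[0,0,0,0,0,0,1],[0,0,0,0,0,0,1],[0,0,0,0,0,0,1],[0,0,0,0,0,0,1]]]';python3 plan.py 0.5556 0.005 0.098 1.556 1
```

```text
time_s: 7.3
eef_pos: [0.5562, 0.0049, 0.0989]
eef_rot: [0.0, 0.712, 0.702, 0.0]
wrist_force: [-1.3, 3.8, 3.5]
opening: 0.146
t 7.3 pos [0.5562 0.0049 0.0989] yaw 1.556 tilt [0.0011 0.0003] q5 -1.761 open 0.146 F [-1.3  3.8  3.5] T [0.5  0.04 0.04]
[0.0001, -0.0006, 0.0009, 0, 0, 0.0]
```

```bash
python3 -m pendant '[[[0.001,0,0,0,0,0.1,1],[0,0,0,0,0,0.13,1],[0,0,0,0,0,0.13,1],[0,0,0,0,0,0.13,1],[0,0,0,0,0,0.13,1],[0,0,0,0,0,0.13,1],[0,0,0,0,0,0.13,1],[0,0,0,0,0,0.13,1],[0,0,0,0,0,0.13,1],[0,0,0,0,0,0.13,1]]]'; python3 -m pendant '[[[0,0,0,0,0,0.08,1],[0,0,0,0,0,0,1],[0,0,0,0,0,0,1]]]'; python3 plan.py 0.5556 0.005 0.098 0.206 1
python3 - <<'E'
from h import *
snap('scene','s5')
E
```

```text
time_s: 8.3
eef_pos: [0.5561, 0.0049, 0.0989]
eef_rot: [0.001, 0.99, 0.14, 0.0]
wrist_force: [-0.8, -0.3, 3.2]
opening: 0.156
time_s: 8.6
eef_pos: [0.5561, 0.005, 0.0989]
eef_rot: [0.001, 0.995, 0.104, 0.0]
wrist_force: [-2.9, -2.7, 6.4]
opening: 0.148
t 8.6 pos [0.5561 0.005  0.0989] yaw 0.208 tilt [ 0.0005 -0.0011] q5 -0.412 open 0.148 F [-2.9 -2.7  6.4] T [-0.41  0.49 -0.14]
[-0.0005, -0.0001, 0.0009, 0, 0, 0.002]
```

View pics/s5.png

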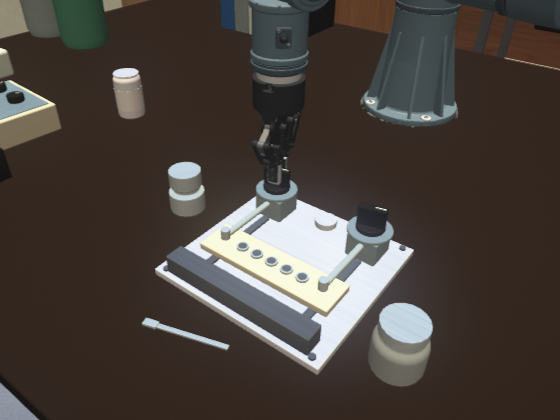

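The carriage is square again, halfway in. Going back to the left knob at the same yaw.

```bash
python3 -m pendant '[[[0,0,0,0,0,0,0],[0,0,0,0,0,0,0],[0,0,0,0,0,0,0],[0,0,-0.02,0,0,0,0],[0,0,-0.025,0,0,0,0],[0,0,0,0,0,0,0]]]';python3 plan.py 0.5581 0.175 0.145 0.206 5
```

```text
time_s: 9.25
eef_pos: [0.5582, 0.0053, 0.1465]
eef_rot: [0.001, 0.995, 0.103, 0.003]
wrist_force: [0.7, 0.1, 0.5]
opening: 0.505
t 9.25 pos [0.5582 0.0053 0.1465] yaw 0.207 tilt [ 0.0061 -0.0011] q5 -0.41 open 0.505 F [0.7 0.1 0.5] T [-0.02 -0.01 -0.05]
[0.0069, -0.0332, 0.0003, 0, 0, 0.0]
[0.0069, -0.0332, 0.0003, 0, 0, 0.0]
[0.0069, -0.0332, 0.0003, 0, 0, 0.0]
[0.0069, -0.0332, 0.0003, 0, 0, 0.0]
[0.0069, -0.0332, 0.0003, 0, 0, 0.0]
```

```bash
python3 -m pendant '[[[0.007,-0.033,0,0,0,0,0],[0.007,-0.033,0,0,0,0,0],[0.007,-0.033,0,0,0,0,0],[0.007,-0.033,0,0,0,0,0],[0.007,-0.033,0,0,0,0,0],[0,0,0,0,0,0,0],[0,0,0,0,0,0,0],[0,0,0,0,0,0,0]]]'; python3 plan.py 0.5581 0.175 0.098 0.206 4
python3 - <<'E'
from h import *
snap('wrist','w6')
E
```

```text
time_s: 10.05
eef_pos: [0.5561, 0.1736, 0.1427]
eef_rot: [0.0, 0.995, 0.103, -0.0]
wrist_force: [0.6, -1.0, -0.2]
opening: 0.501
t 10.05 pos [0.5561 0.1736 0.1427] yaw 0.206 tilt [-0.0009 -0.0004] q5 -0.107 open 0.501 F [ 0.6 -1.  -0.2] T [-0.01  0.08  0.04]
[0.0006, -0.0002, 0.0112, 0, 0, -0.0]
[0.0006, -0.0002, 0.0112, 0, 0, -0.0]
[0.0006, -0.0002, 0.0112, 0, 0, -0.0]
[0.0006, -0.0002, 0.0112, 0, 0, -0.0]
```

View pics/w6.png

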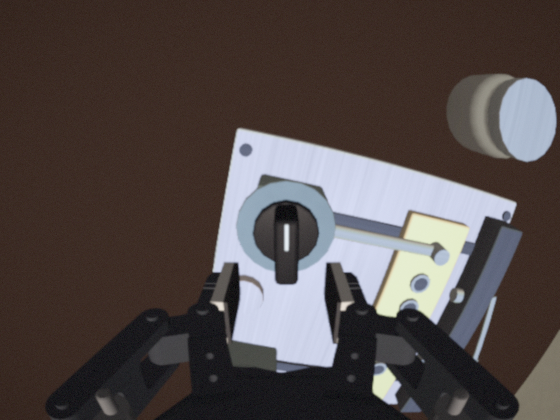

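The bar (column 287) is aligned with the jaws. Descending, gripping and turning.

```bash
python3 -m pendant '[[[0.001,0,0.011,0,0,0,0],[0.001,0,0.011,0,0,0,0],[0,0,0.012,0,0,0,0],[0,0,0.010,0,0,0,0],[0,0,0,0,0,0,0],[0,0,0,0,0,0,1],[0,0,0,0,0,0,1],[0,0,0,0,0,0,1],[0,0,0,0,0,0,1],[0,0,0,0,0,0,1]]]';python3 plan.py 0.5581 0.175 0.098 0.206 1
```

```text
time_s: 11.1
eef_pos: [0.5584, 0.1748, 0.0999]
eef_rot: [0.0, 0.995, 0.103, 0.0]
wrist_force: [-2.8, -0.4, 4.6]
opening: 0.149
t 11.1 pos [0.5584 0.1748 0.0999] yaw 0.206 tilt [ 0.0004 -0.0001] q5 -0.106 open 0.149 F [-2.8 -0.4  4.6] T [-0.13  0.5   0.06]
[-0.0003, -0.0003, 0.0019, 0, 0, 0.0]
```

```bash
python3 -m pendant '[[[0,0,0,0,0,0.1,1],[0,0,0,0,0,0.13,1],[0,0,0,0,0,0.13,1],[0,0,0,0,0,0.13,1],[0,0,0,0,0,0.13,1],[0,0,0,0,0,0.13,1],[0,0,0,0,0,0.13,1],[0,0,0,0,0,0.13,1],[0,0,0,0,0,0.13,1],[0,0,0,0,0,0.13,1]]]'; python3 -m pendant '[[[0,0,0,0,0,0.02,1],[0,0,0,0,0,0.02,1],[0,0,0,0,0,0,1],[0,0,0,0,0,0,1]]]'; python3 plan.py 0.5581 0.175 0.098 -1.144 1;  python3 -m pendant '[[[0,0,0,0,0,0.02,1],[0,0,0,0,0,0.02,1],[0,0,0,0,0,0,1]]]';  python3 plan.py 0.5581 0.175 0.098 -1.144 1
```

```text
time_s: 12.1
eef_pos: [0.5581, 0.1748, 0.0999]
eef_rot: [0.0, 0.861, -0.509, -0.0]
wrist_force: [-4.6, -0.3, 6.2]
opening: 0.15
time_s: 12.5
eef_pos: [0.5581, 0.1748, 0.0999]
eef_rot: [0.0, 0.851, -0.524, -0.0]
wrist_force: [-4.5, 0.3, 6.2]
opening: 0.151
t 12.5 pos [0.5581 0.1748 0.0999] yaw -1.104 tilt [-0.0004  0.    ] q5 1.205 open 0.151 F [-4.5  0.3  6.2] T [-0.2   0.68 -0.06]
[-0.0001, -0.0001, 0.0019, 0, 0, 0.04]
time_s: 12.8
eef_pos: [0.5581, 0.1749, 0.0999]
eef_rot: [0.0, 0.841, -0.541, -0.0]
wrist_force: [-4.2, -0.7, 7.7]
opening: 0.147
t 12.8 pos [0.5581 0.1749 0.0999] yaw -1.144 tilt [-0.0004 -0.    ] q5 1.245 open 0.147 F [-4.2 -0.7  7.7] T [-0.16  0.72 -0.02]
[-0.0001, -0.0001, 0.0019, 0, 0, -0.0]
```

```bash
python3 -m pendant '[[[0,0,0,0,0,0.02,1],[0,0,0,0,0,0.02,1],[0,0,0,0,0,0,1],[0,0,0,0,0,0,1]]]';  python3 plan.py 0.5581 0.175 0.098 -1.184 1; python3 -m pendant '[[[0,0,0,0,0,0.02,1],[0,0,0,0,0,0.02,1],[0,0,0,0,0,0,1],[0,0,0,0,0,0,1]]]';  python3 plan.py 0.5581 0.175 0.098 -1.224 1
python3 - <<'E'
from h import *
snap('scene','s7')
E
```

```text
time_s: 13.2
eef_pos: [0.558, 0.1749, 0.0999]
eef_rot: [0.0, 0.831, -0.557, 0.0]
wrist_force: [-4.4, -0.1, 5.7]
opening: 0.147
t 13.2 pos [0.558  0.1749 0.0999] yaw -1.181 tilt [-0.0003 -0.0008] q5 1.283 open 0.147 F [-4.4 -0.1  5.7] T [-0.12  0.76  1.27]
[-0.0001, -0.0001, 0.0019, 0, 0, 0.003]
time_s: 13.6
eef_pos: [0.5581, 0.1749, 0.1]
eef_rot: [0.001, 0.82, -0.572, 0.0]
wrist_force: [-4.4, -0.8, 6.1]
opening: 0.15
t 13.6 pos [0.5581 0.1749 0.1   ] yaw -1.219 tilt [-0.0001 -0.0013] q5 1.321 open 0.15 F [-4.4 -0.8  6.1] T [-0.16  0.72  2.01]
[-0.0001, -0.0001, 0.002, 0, 0, 0.005]
```

View pics/s7.png

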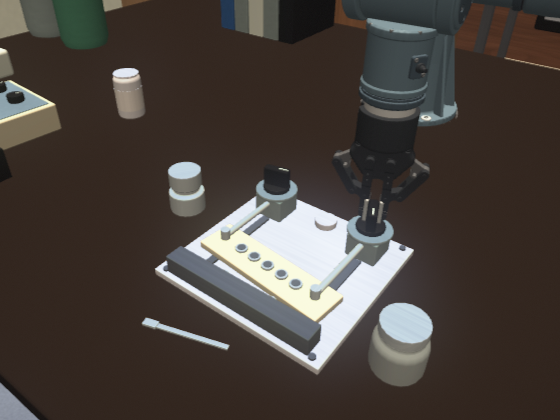

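Torque rose from 0 to 1.3 and then 2.0 N m, so the left knob is on its stop. Releasing and going to the right knob.

```bash
python3 -m pendant '[[[0,0,0,0,0,-0.02,1],[0,0,0,0,0,0,0],[0,0,0,0,0,0,0],[0,0,0,0,0,0,0],[0,0,-0.02,0,0,0,0],[0,0,-0.025,0,0,0,0],[0,0,0,0,0,0,0]]]';python3 plan.py 0.5561 0.005 0.145 0.206 10
```

```text
time_s: 14.35
eef_pos: [0.5608, 0.1749, 0.1478]
eef_rot: [-0.002, 0.824, -0.567, 0.002]
wrist_force: [0.5, -0.5, 0.5]
opening: 0.5
t 14.35 pos [0.5608 0.1749 0.1478] yaw -1.205 tilt [0.0065 0.0008] q5 1.305 open 0.5 F [ 0.5 -0.5  0.5] T [-0.05 -0.05  0.04]
[0.0157, 0.0065, 0.0003, 0, 0, -0.141]
[0.0146, 0.0087, 0.0003, 0, 0, -0.141]
[0.0133, 0.0106, 0.0003, 0, 0, -0.141]
[0.0116, 0.0124, 0.0003, 0, 0, -0.141]
[0.0098, 0.0139, 0.0003, 0, 0, -0.141]
[0.0077, 0.0151, 0.0003, 0, 0, -0.141]
[0.0055, 0.0161, 0.0003, 0, 0, -0.141]
[0.0032, 0.0167, 0.0003, 0, 0, -0.141]
[0.0008, 0.017, 0.0003, 0, 0, -0.141]
[-0.0016, 0.0169, 0.0003, 0, 0, -0.141]
```

```bash
python3 -m pendant '[[[0.0155,0.0065,0,0,0,-0.141,0],[0.0145,0.0085,0,0,0,-0.141,0],[0.0135,0.0105,0,0,0,-0.141,0],[0.0115,0.0125,0,0,0,-0.141,0],[0.010,0.014,0,0,0,-0.141,0],[0.0075,0.015,0,0,0,-0.141,0],[0.0055,0.016,0,0,0,-0.141,0],[0.003,0.0165,0,0,0,-0.141,0],[0.001,0.017,0,0,0,-0.141,0],[-0.0015,0.017,0,0,0,-0.141,0]]]'; python3 -m pendant '[[[0,0,0,0,0,0,0],[0,0,0,0,0,0,0],[0,0,0,0,0,0,0]]]';python3 plan.py 0.5561 0.005 0.098 0.206 4
python3 - <<'E'
from h import *
snap('wrist','w8')
E
```

```text
time_s: 15.35
eef_pos: [0.5535, 0.0046, 0.1434]
eef_rot: [-0.0, 0.994, 0.105, -0.0]
wrist_force: [-0.6, -0.6, 1.2]
opening: 0.498
time_s: 15.65
eef_pos: [0.5537, 0.0059, 0.1439]
eef_rot: [-0.0, 0.995, 0.102, -0.0]
wrist_force: [0.3, 0.1, 0.6]
opening: 0.497
t 15.65 pos [0.5537 0.0059 0.1439] yaw 0.204 tilt [-0.0005  0.0004] q5 -0.408 open 0.497 F [0.3 0.1 0.6] T [-0.   -0.02  0.01]
[0.0005, 0.0003, 0.0115, 0, 0, -0.001]
[0.0005, 0.0003, 0.0115, 0, 0, -0.001]
[0.0005, 0.0003, 0.0115, 0, 0, -0.001]
[0.0005, 0.0003, 0.0115, 0, 0, -0.001]
```

View pics/w8.png

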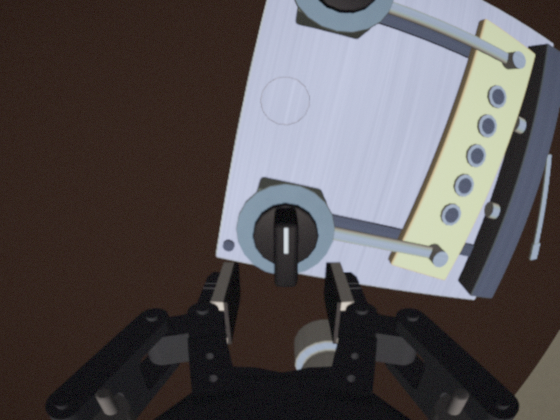

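The right bar (column 287) is aligned. The carriage's left end is near the dock, and the right end is still out.

```bash
python3 -m pendant '[[[0.001,0.0005,0.011,0,0,0,0],[0.001,0.0005,0.011,0,0,0,0],[0,0,0.012,0,0,0,0],[0,0,0.011,0,0,0,0],[0,0,0,0,0,0,0],[0,0,0,0,0,0,1],[0,0,0,0,0,0,1],[0,0,0,0,0,0,1],[0,0,0,0,0,0,1],[0,0,0,0,0,0,1]]]';python3 plan.py 0.5561 0.005 0.098 0.206 1
```

```text
time_s: 16.7
eef_pos: [0.5562, 0.0047, 0.0999]
eef_rot: [0.0, 0.995, 0.103, 0.0]
wrist_force: [-1.8, -0.3, 3.1]
opening: 0.148
t 16.7 pos [0.5562 0.0047 0.0999] yaw 0.206 tilt [ 0.0006 -0.0003] q5 -0.411 open 0.148 F [-1.8 -0.3  3.1] T [-0.1   0.33  0.06]
[-0.0001, -0.0004, 0.0019, 0, 0, 0.0]
```

```bash
python3 -m pendant '[[[0,0,0,0,0,0.1,1],[0,0,0,0,0,0.13,1],[0,0,0,0,0,0.13,1],[0,0,0,0,0,0.13,1],[0,0,0,0,0,0.13,1],[0,0,0,0,0,0.13,1],[0,0,0,0,0,0.13,1],[0,0,0,0,0,0.13,1],[0,0,0,0,0,0.13,1],[0,0,0,0,0,0.13,1]]]'; python3 -m pendant '[[[0,0,0,0,0,0.03,1],[0,0,0,0,0,0.03,1],[0,0,0,0,0,0.02,1],[0,0,0,0,0,0,1],[0,0,0,0,0,0,1]]]'; python3 plan.py 0.5561 0.005 0.098 -1.144 1;  python3 -m pendant '[[[0,0,0,0,0,0.02,1],[0,0,0,0,0,0.02,1],[0,0,0,0,0,0,1],[0,0,0,0,0,0,1]]]';  python3 plan.py 0.5561 0.005 0.098 -1.184 1
```

```text
time_s: 17.7
eef_pos: [0.5558, 0.0048, 0.0998]
eef_rot: [0.0, 0.861, -0.509, -0.0]
wrist_force: [-4.3, -1.0, 5.8]
opening: 0.148
time_s: 18.2
eef_pos: [0.5558, 0.0048, 0.0998]
eef_rot: [0.0, 0.841, -0.541, -0.0]
wrist_force: [-4.7, -0.5, 5.5]
opening: 0.151
t 18.2 pos [0.5558 0.0048 0.0998] yaw -1.144 tilt [-0.0006 -0.0001] q5 0.939 open 0.151 F [-4.7 -0.5  5.5] T [0.01 0.7  0.05]
[-0.0, -0.0004, 0.0018, 0, 0, 0.0]
time_s: 18.6
eef_pos: [0.5558, 0.0048, 0.0999]
eef_rot: [0.001, 0.831, -0.557, -0.0]
wrist_force: [-5.3, 1.0, 5.8]
opening: 0.149
t 18.6 pos [0.5558 0.0048 0.0999] yaw -1.181 tilt [-0.0006 -0.0009] q5 0.977 open 0.149 F [-5.3  1.   5.8] T [-0.    0.7   1.25]
[-0.0, -0.0004, 0.0019, 0, 0, 0.003]
```

```bash
python3 -m pendant '[[[0,0,0,0,0,0.02,1],[0,0,0,0,0,0.02,1],[0,0,0,0,0,0,1],[0,0,0,0,0,-0.02,1],[0,0,0,0,0,0,0],[0,0,0,0,0,0,0],[0,0,0,0,0,0,0],[0,0,-0.02,0,0,0,0],[0,0,-0.025,0,0,0,0],[0,0,-0.03,0,0,0,0]]]';python3 plan.py 0.35 0.005 0.25 -1.2 6
```

```text
time_s: 19.6
eef_pos: [0.5553, 0.0048, 0.1741]
eef_rot: [0.0, 0.824, -0.567, -0.001]
wrist_force: [0.6, 1.0, 0.2]
opening: 0.5
t 19.6 pos [0.5553 0.0048 0.1741] yaw -1.205 tilt [-0.0022  0.0006] q5 1.0 open 0.5 F [0.6 1.  0.2] T [ 0.03 -0.12 -0.02]
[-0.0123, 0.0319, -0.0127, 0, 0, -0.001]
[-0.0123, 0.0319, -0.0127, 0, 0, -0.001]
[-0.0123, 0.0319, -0.0127, 0, 0, -0.001]
[-0.0124, 0.0319, -0.0127, 0, 0, -0.001]
[-0.0124, 0.0319, -0.0127, 0, 0, -0.001]
[-0.0124, 0.0319, -0.0127, 0, 0, -0.001]
```

```bash
python3 -m pendant '[[[-0.012,0.032,-0.013,0,0,0,0],[-0.012,0.032,-0.013,0,0,0,0],[-0.012,0.032,-0.013,0,0,0,0],[-0.012,0.032,-0.013,0,0,0,0],[-0.012,0.032,-0.013,0,0,0,0],[0,0,0,0,0,0,0],[0,0,0,0,0,0,0]]]'
python3 - <<'E'
from h import *
p,d,c=snap('top','t9')
cv2.imwrite('pics/t9z.png',cv2.resize(p[115:290,170:370,::-1],(680,595),interpolation=cv2.INTER_CUBIC))
f=210/np.tan(np.radians(c['fov_y'])/2);T=c['camera_from_world']
v,u=np.mgrid[:420,:560]; X=np.stack([(u-c['cx'])/f*d,(v-c['cy'])/f*d,d],-1);W=(X-T[:3,3])@T[:3,:3]
hsv=cv2.cvtColor(p,cv2.COLOR_RGB2HSV)
m=((p[...,0].astype(int)-p[...,2]>15)&(p.min(2)>110)).astype(np.uint8);m[:120]=0;m[260:]=0;m[:,:190]=0;m[:,350:]=0
n,l,st,ce=cv2.connectedComponentsWithStats(m);i=1+st[1:,4].argmax();print(st[i])
P=W[l==i];z=np.median(P[:,2]);print(z)
vv,uu=np.nonzero(l==i);Q=np.array([onplane(c,a,b,z)[:2] for a,b in zip(uu,vv)],np.float32);r=cv2.minAreaRect(Q*1000);print('carriage',r)
L=np.array([.5581,.1749]);Rr=np.array([.5558,.0048]);yy=(L-Rr)/np.linalg.norm(L-Rr);xx=np.array([yy[1],-yy[0]])
C=np.array(r[0])/1000-(L+Rr)/2;print('rel knobs x,y',C@xx,C@yy,'stage yaw deg',np.degrees(np.arctan2(xx[1],xx[0])))
for nm,(a,b) in dict(L=(213,238),R=(310,250)).items():
    w=W[b-25:b+25,a-25:a+25].reshape(-1,3);k=w[(w[:,2]>.085)&(w[:,2]<.1)];print(nm,len(k),cv2.minAreaRect((k[:,:2]*1000).astype(np.float32)))
E
```

```text
time_s: 20.3
eef_pos: [0.3856, 0.0032, 0.24]
eef_rot: [-0.001, 0.824, -0.567, 0.001]
wrist_force: [0.8, -0.6, 0.2]
opening: 0.5
[ 215  149   99   43 1099]
0.03208826873097383
carriage ((701.3285522460938, 100.87989807128906), (189.3885955810547, 62.815853118896484), 89.35579681396484)
rel knobs x,y 0.14421622903148856 0.012980920001226835 stage yaw deg -0.7746752653634601
L 220 ((557.3595581054688, 172.96067810058594), (41.49576187133789, 14.176530838012695), 24.58896827697754)
R 219 ((555.4700927734375, 3.1969480514526367), (41.774539947509766, 14.005074501037598), 24.404191970825195)
```

View pics/t9z.png

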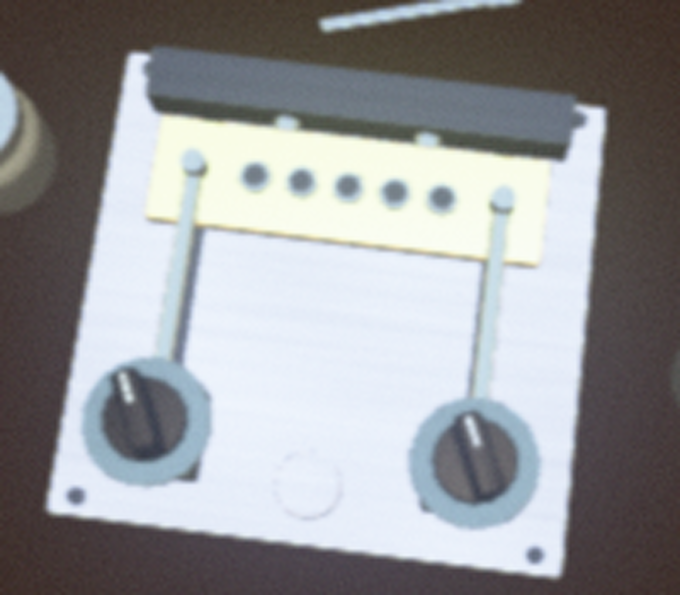

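The zoomed view shows the carriage against the dock buffers at about (287,122) and (427,138) and parallel to the dock. The gripper is clear, so I'm handing in.

```bash
python3 -c "
from bench import ctrl; print(ctrl.hand_in())"
```

```text
the job is handed in; nothing more can be done
None
```

The carriage is home against the dock and square to it, and I handed the job in at about 20 s of the 59 s allowed. I turned the knobs clockwise in alternating steps of about 1.35 rad (left, right, left, right). The largest skew, worked out from the turn angles, was about 6.5°. I never pushed the carriage, and I ended with the knobs released and the arm backed away.

- **Stops:** each knob's torque jumped to between 1.3 and 2 N m at about 2.7 rad, so both are on their stops. At the moments I read it, the wrist force stayed under 10 N.
- **Final picture:** both bars are at the same angle, within 0.2° and about 2.7 rad from the start. The carriage sits about 144 mm ahead of the knob line, where home is 145 mm, which is within the camera's error. It is square to about 0.1°, and the picture shows it against the dock buffers.
- **Disagreements:** the camera put the knobs about 2 mm to the right of where the gripper found them, within its stated calibration, and I corrected for that while gripping. The colour mask caught only 189 mm of the plate's 220 mm length, so its sideways centre (13 mm off) isn't usable. The measurements toward the dock and for squareness don't depend on it.

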